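# Put the etching press in slow gear the right way for the plate

### The job

An inked copper plate waits on the bed of the etching press, on one side of the top roller: put the drive in slow gear, in the direction that will carry the plate in under the roller (the far gear slots run the bed away from the robot, the near ones towards it). With the outside of closed fingers nudge the gear lever along its H-gate, out of the fast column beside the press frame, across neutral and fully home in that slot of the slow column, the one farther from the press. Never take the lever between the fingers or force it, leave everything else where it stands, and finish clear of it all.

Things in the scene. Friction and masses are not known exactly. Their poses are not given: they have to be found in the camera images.
- press: Grey iron motor-driven table-top etching press, fixed, turned up to 10 degrees. Origin: on the table straight below the gate's centre; +x along the bed's travel, away from the robot; +y from gearbox to rollers. In this frame (mm): gearbox x -135..135, y -93..123, top 110 high; motor behind it, x to 275, y -40..70, 128 high; near side frame of the press from y 185, x -65..65, 285 high.
- roller (a point): Middle of the steel top roller's axis (along the press's y), 172 mm above the table, between two side frames 285 mm high with screw handles to 330 mm. The bed plate passes below it along the press's x: 460 mm long, 215 mm wide, top 125 mm above the table.
- gate_top (a point): Centre of the top of the steel gate plate (120 x 120 mm, 140 mm above the table) on the gearbox. Its H: two columns along the press's x, 40 mm apart, fast at +y (two engraved pips at each end), slow at -y (one pip), joined at x = 0 by the neutral cross-slot; slots 16 mm wide, inner corners rounded. Each column has a far gear slot (+x end, bed runs to +x) and a near one (-x end, bed runs to -x).
- knob (a point): Centre of the black ball knob, 36 mm diameter, on the gear lever: a 10 mm steel rod pivoted 70 mm below the gate plate's top; knob centre 145 mm from the pivot, 215 mm above the table if upright, 200 to 209 mm in the columns. It stays where it is left (friction); 3 to 4 N at the knob moves it, with rigid stops at the slot walls.
- neck (a point): Point on the axis of the lever's rod, 40 mm below the knob's centre (105 mm from the pivot).
- gear_throw (a joint): Tilt of the lever along the columns, rad: 0 in line with the neutral cross-slot, +0.344 hard home in a far slot, -0.344 hard home in a near slot; 0.1 rad is about 14 mm at the knob. The lever can cross between the columns only within about 0.05 of 0 (rounded corners help it in from about 0.08).
- gear_side (a joint): Tilt of the lever across the columns, rad: +0.29 in the fast column (towards the press), -0.29 in the slow column; play about 0.04 either way.
- fast_neutral (a point): Where the knob's centre is when the lever is in the fast column in line with the cross-slot (fixed to the press).
- slow_neutral (a point): Where the knob's centre is when the lever is in the slow column in line with the cross-slot (fixed to the press).
- slow_far (a point): Where the knob's centre is when the lever is hard home in the far slot of the slow column (fixed to the press).
- slow_near (a point): Where the knob's centre is when the lever is hard home in the near slot of the slow column (fixed to the press).
- plate_center (a point): Centre of the loose inked copper plate, 90 x 130 x 4 mm, lying on the bed about 120 mm from the roller's axis, on the near (-x of the press) or the far (+x) side. Not to be touched.
- pad: Loose pad of newsprint paper, 100 x 145 x 12 mm, on the bed on the other side of the roller; origin at the centre of its underside. Bystander.
- pot: Small jar of gouache, 38 mm in diameter, 36 mm high, standing on the gearbox's near left corner; origin under its centre. Bystander.
- cup: Clear plastic cup, 84 mm in diameter, 120 mm high, on the table to the right of the gearbox; origin under its centre. Bystander.
- ink_tin: Steel ink tin, 83 mm in diameter, 55 mm high, on the table at the right of the gearbox, nearer than the cup; origin under its centre. Bystander.
- brayer: Ink roller with wooden handle, about 170 mm long, 38 mm high, lying on the table; origin under the front end of its handle. Bystander.
- phone: Black phone, 150 x 72 x 8 mm, lying on the table; origin under its centre. Bystander.
- marker: White marker pen, 142 mm long, 15 mm thick, lying on the table; origin under its centre. Bystander.
- brush_jar: White jar, 76 mm in diameter, 100 mm high, with brushes up to 240 mm high; origin under its centre. Bystander.
Mind the look-alikes: they are no part of the job. Of the things like the part that bears plate_center, leave any that is green or yellow; of the rest the larger one is meant.

How it is judged:
On the way:
1. the lever has crossed neutral into the slow column (value of joint gear_side below -0.22 rad), for 0.05 s.
At the end, for the whole second after the job is handed in: The lever is at rest in the slow column (gear_side below -0.22), home in the far slot (gear_throw above +0.30 of 0.344 rad) if the plate lies on the near side of the roller, or in the near slot (below -0.30) if the plate lies on the far side; bystanders within 15 mm of where they stood, none tipped (value of joint gear_side below -0.22 rad and velocity of joint gear_throw between -0.05 and 0.05 rad/s and ((x of plate_center in the frame of press below 0 m and value of joint gear_throw above 0.3 rad) or (x of plate_center in the frame of press above 0 m and value of joint gear_throw below -0.3 rad))); the robot touches nothing.
It fails at once if the lever was taken between the fingers (grasp point within 20 mm of the knob's centre or 11 mm of the rod's neck) (distance between the grasp point and knob below 0.02 m or distance between the grasp point and neck below 0.011 m).
It fails at once if the lever or press was forced (over 50 N from the fingers) (contact force between the fingers and press above 50 N).
It fails at once if something else was moved, lifted or tipped (distance of any of pad, plate_center, pot, cup, ink_tin, brayer, phone, marker, brush_jar from where it was at the start of the episode above 0.015 m or angle between any of pot, cup, ink_tin, brush_jar's own z axis and vertical above 0.3 rad).
It also fails if it takes over 48 s, if anything falls off the work surface, if the arm or the gripper's body presses on something with over 40 N, if the wrist force passes 120 N, or if a joint passes its speed limit or range.

### The arm

A 7-joint arm with a two-finger parallel gripper is mounted at the origin on the work surface. World frame = base frame: x ahead of the robot, y to its left, z up, the work surface at z = 0. Lengths are in m, angles in rad, forces in N, time in s.
With the tool pointing down it reaches from about 0.4 to 0.75 m from the base axis. Payload 19.5 kg.
Tool frame: the origin (TCP) lies on the centre line of the jaws, within the pads' length; the fingertips stand 14 mm ahead of it and the grasp point (between the pads) lies 5 mm behind it; z points along the fingers, y is the line along which they close (so a half turn about z gives the same grasp; the last joint's range is limited). The gripper opens to 85 mm and grips with 20 to 120 N. Pads are 22 mm wide; open, the fingers measure 114 mm over their backs; the gripper's body (76 mm by 85 mm) begins 54 mm behind the grasp point. The pads swing forward as they close: fully open they stand 13 mm farther back than shut.
Start: joints at [-0.042, 0.707, -0.028, 1.485, 0.022, 0.951, -0.075], TCP at [0.575, 0, 0.245] pointing down, gripper open.
Joint ranges: [-2.71, 2.71], [-0.32, 2.16], [-1.57, 1.52], [0, 2.45], [-1.46, 4.6], [0, 2.02], [-2.83, 2.83]. Speed limits (rad/s): [1.89, 1.89, 2.57, 2.57, 3.01, 3.01, 3.01].

### API

Orientations are given as [roll, pitch, yaw] about the fixed x, y, z axes, in that order (R = Rz(yaw) Ry(pitch) Rx(roll)).
In Python, from cell import get_state, camera, calibration, hand_in gives the robot as it stands. The module is installed in compiled form; this text tells all that it offers.
- The arm moves only by the tool carry_out, never from a script. Its argument "deltas" is a list of rows, each a list of 3 entries, a list of its own where there are three numbers: the shift along the tool's x, y, z in mm, then the turn, a rotation vector about the tool's x, y, z in degrees, then the gripper command: -1 is shut, 1 is fully open, values between are in proportion. In form: [[[tx, ty, tz], [wx, wy, wz], fingers], ...]. A call has 1 to 8 rows; each row is the pose to reach, as a shift and turn from the pose commanded when the call began, along the tool's axes at that moment; what a row does not reach only later rows make up. A row lasts 1/10 s, in which the tool goes at most 50 mm and 8.59 degrees, less where a joint would pass 70% of its speed; a pose out of reach is approached as far as the arm can. A call with a gripper value outside its range is refused whole. The fingers move at their own pace and stop on an object; the grip force is fixed at half the most. Time passes only in rows, so rows that repeat a pose let the fingers close. It gives the time, the measured TCP pose, the force, the opening and the grip force at its end, in the units of the state.
- get_state(): the state, without advancing time (a new reading comes with each control period).
- camera(name): name is "scene" or "side" or "wrist"; returns the picture (384x512x3 uint8, red, green, blue); there is no depth.
- calibration(name): a dict with "vertical_fov" (degrees; the focal length in pixels is half the picture's height over the tangent of half this angle, whatever the lens; pixels are square), "cx", "cy" (the principal point, pixels), "extrinsics" (4x4, takes a point from camera to world coordinates). Camera axes: x right, y down, z forward; pixel columns grow to the right and rows downward; lengths in m; the calibration is good to about 2 mm. A picture is of the moment at which its call begins: read the wrist's pose just before it. calibration takes no time and is no camera call; for the wrist camera it gives the pose at the moment of the call.
- hand_in(): hands the job in; it is judged then, once.
The state is a dict: "time_s": time; "qpos": joint angles; "joint_vel": joint speeds; "joint_efforts": joint torques, N m; "tool_pos": TCP position; "orientation": TCP orientation; "ft_force": force on the tool from outside, world axes, zero at the start; "wrist_torque": the same for the moment, N m; "finger_gap": opening from 0.0 (shut) to 1.0 (fully open); "grasp_force": force on a finger pad.
Only numpy, scipy, OpenCV 4.12 (cv2) and the standard library are available. Lean on these libraries where they do the work, as an engineer would, in place of code of your own. Each camera call takes 0.05 s, during which the arm holds its last target. There are 200 camera calls.

## Working session

There is one attempt and no reset: what is moved stays moved. The work goes in short steps, Python scripts to look and compute and a tool call to move; the robot and the scene stay as the last step left them, time stands still between calls to the robot, and variables do not carry over. Pictures are saved under pics/ and viewed, at most 10 in all, crops included, and the job is handed in when it is done.

Besides the shell and the picture viewer there is one more tool, called after "Emit:" as name(argument=value, ...), one argument or row to a line, values as JSON. carry_out: Moves the arm, as the interface text tells. Its arguments: {"type":"object","properties":{"deltas":{"type":"array"}},"required":["deltas"]}

```bash
mkdir -p pics; python3 - <<'E'
from cell import *
import cv2,numpy as np
s=get_state();print(s)
for n in("scene","side","wrist"):
    c=calibration(n);print(n,c["vertical_fov"],c["cx"],c["cy"],np.round(c["extrinsics"],4).tolist())
    im=camera(n);np.save(f"pics/{n}0.npy",im);cv2.imwrite(f"pics/{n}0.png",cv2.resize(im[:,:,::-1],(800,600),interpolation=cv2.INTER_CUBIC))
E
```

```text
{'time_s': 0.0, 'qpos': array([-0.04170503,  0.70709935, -0.02762212,  1.48501247,  0.0219863 ,
        0.95093826, -0.07546007]), 'joint_vel': array([-0.00068009,  0.00052973,  0.00127355,  0.00069213,  0.00067829,
       -0.00017253,  0.00039624]), 'joint_efforts': array([-3.35119905e-03, -8.83210659e+01,  1.23306759e+00, -2.36173260e+01,
        1.66974653e-02,  6.38553465e-03, -2.14882397e-05]), 'tool_pos': array([5.74731924e-01, 6.76468932e-06, 2.44826341e-01]), 'orientation': array([-3.14043744e+00,  2.50364054e-05,  1.57083758e+00]), 'ft_force': array([ 0.1137793 ,  0.32078271, -0.54064583]), 'wrist_torque': array([-0.00761832,  0.00453262, -0.06256817]), 'grasp_force': 0.0, 'finger_gap': 1.003854644823066}
scene 53.16740408279469 251.50413921938244 193.0788019780062 [[0.787, 0.491, -0.3736, 1.036], [0.6168, -0.642, 0.4555, -0.6843], [-0.0162, -0.5889, -0.8081, 1.3456], [0.0, 0.0, 0.0, 1.0]]
side 49.38768352060847 253.41125448409238 187.0833784242193 [[-0.9076, -0.2495, 0.3376, -0.0282], [-0.4198, 0.5391, -0.7301, 1.0448], [0.0001, -0.8044, -0.5941, 0.9884], [0.0, 0.0, 0.0, 1.0]]
wrist 69.68485550752503 254.3442412493215 193.38417531063047 [[1.0, -0.0003, -0.0008, 0.5742], [-0.0006, -0.9525, -0.3046, 0.0765], [-0.0007, 0.3046, -0.9525, 0.3744], [0.0, 0.0, 0.0, 1.0]]
```

View pics/scene0.png

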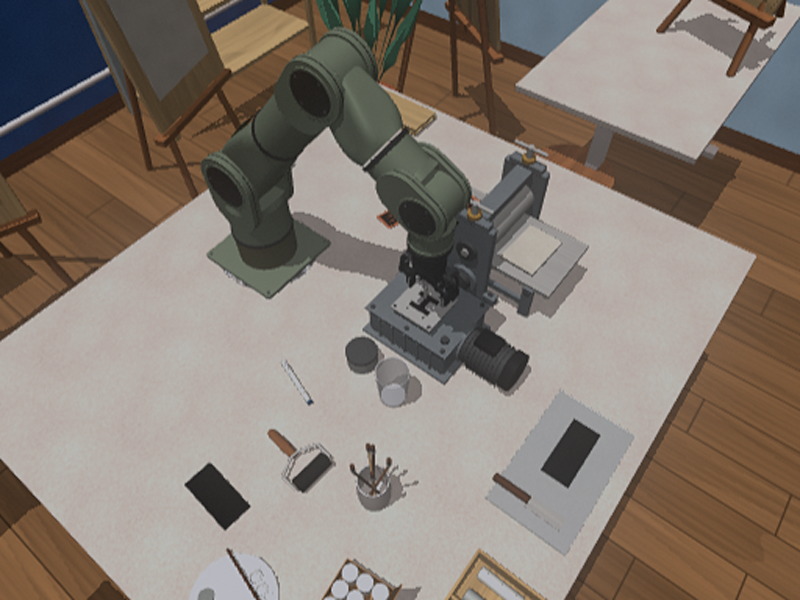

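View pics/side0.png

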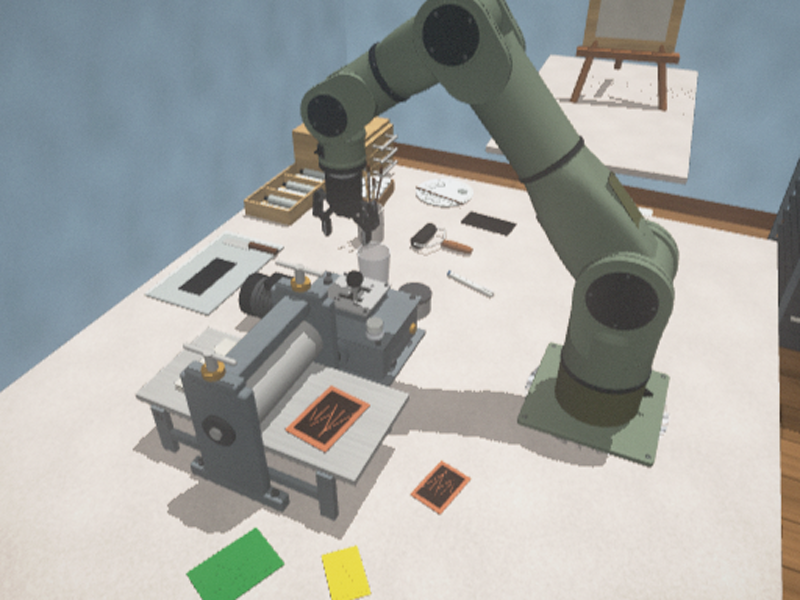

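View pics/wrist0.png

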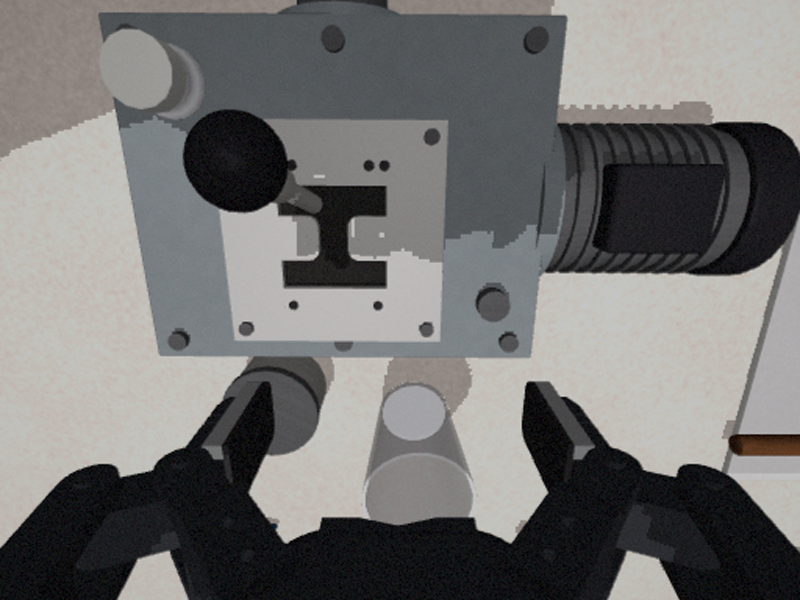

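The scene view shows the press, with the pad on the far side of the roller near (530,248) of 800. The side view shows the red-bordered copper plate on the bed at the near side (328,418); the smaller copler plate on the table (440,487) and the green and yellow ones are decoys. The wrist view shows the gate plate corners at (233,341), (440,341) and (448,120), and the knob at (236,161) in the fast near slot. The target is therefore slow-far.

```bash
cat > h.py <<'E'
import numpy as np,cv2
from cell import *
def ray(c,u,v):
    f=192/np.tan(np.radians(c["vertical_fov"]/2));E=np.array(c["extrinsics"])
    return E[:3,3],E[:3,:3]@np.array([(u-c["cx"])/f,(v-c["cy"])/f,1])
def onz(c,u,v,z):
    o,d=ray(c,u,v);return o+d*(z-o[2])/d[2]
def rigid(P,Q): # yaw+shift taking press xy P to world xy Q
    P=np.array(P);Q=np.array(Q);p=P-P.mean(0);q=Q-Q.mean(0)
    a=np.arctan2((p[:,0]*q[:,1]-p[:,1]*q[:,0]).sum(),(p*q).sum())
    R=np.array([[np.cos(a),-np.sin(a)],[np.sin(a),np.cos(a)]]);t=Q.mean(0)-R@P.mean(0)
    return a,R,t,Q-(P@R.T+t)
E
python3 - <<'E'
from h import *
w=calibration("wrist");s=calibration("side")
im=np.load("pics/wrist0.npy");g=cv2.cvtColor(im,cv2.COLOR_RGB2GRAY)
k=.64
px=np.float32([(98,13),(566,16),(530,356),(160,356),(233,341),(440,341),(448,120)])*np.float32(k)
sp=cv2.cornerSubPix(g,px.reshape(-1,1,2).copy(),(3,3),(-1,-1),(3,50,.01)).reshape(-1,2)
print(np.round(sp/k,1).tolist())
z=[.11]*4+[.14]*3
P=np.array([(-135,123),(135,123),(135,-93),(-135,-93),(-60,-60),(60,-60),(60,60)])/1000
for pp in (px,sp):
    W=np.array([onz(w,u,v,h)[:2] for (u,v),h in zip(pp,z)])
    for sl in (slice(0,4),slice(4,7),slice(0,7)):
        a,R,t,res=rigid(P[sl],W[sl]);print("yaw",np.degrees(a),"t",t,np.round(res*1000,1).tolist())
plate=onz(s,328*k,418*k,.129)[:2];print("plate press frame",R.T@(plate-t))
# knob
def blob(im,box):
    x0,y0,x1,y1=[int(v*k) for v in box];m=np.zeros(im.shape[:2],np.uint8);m[y0:y1,x0:x1]=(im.max(2)<45)[y0:y1,x0:x1]
    m=cv2.morphologyEx(m,cv2.MORPH_OPEN,np.ones((7,7),np.uint8) if box[2]-box[0]>80 else np.ones((3,3),np.uint8));c=max(cv2.findContours(m,0,2)[0],key=cv2.contourArea);return cv2.minEnclosingCircle(c)
(wu,wv),wr=blob(im,(170,95,300,225));print("knob w",wu/k,wv/k,wr/k)
si=np.load("pics/side0.npy");(su,sv),sr=blob(si,(335,262,375,297));print("knob s",su/k,sv/k,sr/k)
o1,d1=ray(w,wu,wv);o2,d2=ray(s,su,sv)
ab=np.linalg.lstsq(np.c_[d1,-d2],o2-o1,rcond=None)[0];p1=o1+ab[0]*d1;p2=o2+ab[1]*d2;print("knob",p1,p2)
kn=(p1+p2)/2;print("knob press",R.T@(kn[:2]-t))
# expected points
def knob(th,sd):
    d=np.array([np.tan(th),np.tan(sd),1]);d/=np.linalg.norm(d);q=.145*d;return np.r_[R@q[:2]+t,.07+q[2]]
for n,th,sd in (("fast_near",-.344,.29),("fastN",0,.29),("slowN",0,-.29),("slow_far",.344,-.29)):print(n,knob(th,sd).round(4))
for n,(x,y) in dict(pot=(135,65)).items(): print(n,R.T@(onz(w,x*k,y*k,.146)[:2]-t))
E
```

```text
[[97.9000015258789, 12.100000381469727], [566.0, 14.899999618530273], [529.2000122070312, 357.0], [158.89999389648438, 355.0], [234.10000610351562, 339.5], [439.29998779296875, 340.79998779296875], [447.6000061035156, 119.5]]
yaw -0.19007555825939315 t [0.53907765 0.03818793] [[10.8, -8.5], [-10.8, -9.2], [-10.8, 9.3], [10.9, 8.5]]
yaw -0.30614324262211445 t [0.5387519  0.03775899] [[-1.1, -0.5], [0.6, 0.1], [0.5, 0.3]]
yaw -0.22360013557780137 t [0.53892062 0.03799183] [[10.9, -8.4], [-10.7, -8.9], [-10.6, 9.6], [11.1, 8.6], [-1.4, -0.6], [0.4, -0.2], [0.4, 0.0]]
yaw -0.3462773707127059 t [0.53876675 0.0384203 ] [[10.8, -8.7], [-10.9, -8.6], [-10.7, 8.7], [10.8, 8.6]]
yaw -0.39704638664611097 t [0.53882147 0.03823261] [[-0.3, -0.1], [0.2, -0.1], [0.1, 0.2]]
yaw -0.3557402704446951 t [0.53878256 0.03833373] [[10.7, -8.7], [-10.9, -8.5], [-10.7, 8.8], [10.8, 8.7], [-0.3, -0.1], [0.2, -0.3], [0.2, 0.0]]
plate press frame [-0.1283118   0.33730894]
knob w 235.15625 160.15625 54.40792441368103Traceback (most recent call last):
  File "<stdin>", line 20, in <module>
  File "<stdin>", line 18, in blob
ValueError: max() iterable argument is empty
```

Plate at press x ≈ −128 mm (near side), so the goal is slow-far. The gate centre is at (0.5388, 0.0383) with yaw ≈ −0.4°, and the knob in fast-near is at about (0.490, 0.078, 0.201). I'll shut the fingers, rise, and turn the tool so the wrist camera faces the robot, away from the press frame.

Emit:
carry_out(
  deltas=[
    [[0,0,-20],[0,0,-8],-1],
    [[0,0,-40],[0,0,-16],-1],
    [[0,0,-60],[0,0,-24],-1],
    [[10,-20,-60],[0,0,-32],-1],
    [[20,-45,-60],[0,0,-40],-1],
    [[35,-70,-60],[0,0,-48],-1],
    [[50,-95,-60],[0,0,-56],-1],
    [[60,-110,-60],[0,0,-64],-1],
  ],
)

```text
time_s: 0.95
tool_pos: [0.4634, 0.0608, 0.3054]
orientation: [-3.141, -0.0, 2.695]
ft_force: [1.2, 0.4, 0.3]
finger_gap: -0.002
grasp_force: 0.0
```

Emit:
carry_out(
  deltas=[
    [[0,0,0],[0,0,-8],-1],
    [[0,0,0],[0,0,-16],-1],
    [[0,0,0],[0,0,-24],-1],
    [[0,0,0],[0,0,-26],-1],
    [[0,0,0],[0,0,-26],-1],
  ],
)

```text
time_s: 1.45
tool_pos: [0.465, 0.0598, 0.3052]
orientation: [3.142, -0.0, 3.139]
ft_force: [-0.1, -1.1, -0.3]
finger_gap: -0.003
grasp_force: 0.0
```

```bash
python3 - <<'E'
from h import *
s=get_state();print(s["time_s"],s["tool_pos"],np.degrees(s["orientation"]),s["qpos"],s["ft_force"],s["finger_gap"])
w=calibration("wrist");print(np.round(w["extrinsics"],3).tolist())
im=camera("wrist");np.save("pics/w1.npy",im);b=camera("side");np.save("pics/s1.npy",b)
out=np.hstack([im[:,:,::-1],b[100:292,130:386,::-1].repeat(2,0).repeat(2,1)]);cv2.imwrite("pics/w1.png",cv2.resize(out,(800,300)))
E
```

```text
1.45 [0.46496684 0.05984301 0.30516073] [ 1.79995296e+02 -2.24871326e-02  1.79864821e+02] [ 0.10713653  0.50388319 -0.50555674  1.74160218  0.28705201  0.97050276
  1.05888773] [-0.12110682 -1.0819052  -0.31221856] -0.0033819074083620048
[[0.003, 0.952, 0.305, 0.386], [1.0, -0.003, -0.001, 0.058], [0.0, 0.305, -0.952, 0.435], [0.0, 0.0, 0.0, 1.0]]
```

View pics/w1.png

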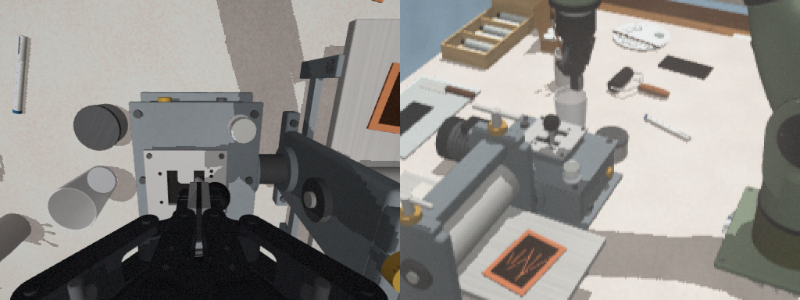

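The fingers are shut and narrow, and the knob is just ahead of them at (222,195). From the first wrist ray the knob is really at about (0.513, 0.078, 0.207), i.e. throw ≈ −0.18 in the fast near slot. I'll descend on its near side and push to neutral.

Emit:
carry_out(
  deltas=[
    [[10,19,0],[0,0,0],-1],
    [[10,19,30],[0,0,0],-1],
    [[10,19,60],[0,0,0],-1],
    [[10,19,92],[0,0,0],-1],
    [[10,19,92],[0,0,0],-1],
  ],
)

```text
time_s: 2.05
tool_pos: [0.4538, 0.0788, 0.211]
orientation: [-3.14, -0.005, 3.14]
ft_force: [0.2, 0.9, 1.4]
finger_gap: -0.004
grasp_force: 0.0
```

Emit:
carry_out(
  deltas=[
    [[-10,0,0],[0,0,0],-1],
    [[-18,0,0],[0,0,0],-1],
    [[-24,0,0],[0,0,0],-1],
    [[-30,0,0],[0,0,0],-1],
    [[-36,0,0],[0,0,0],-1],
    [[-42,0,0],[0,0,0],-1],
    [[-48,0,0],[0,0,0],-1],
    [[-48,0,0],[0,0,0],-1],
  ],
)

```text
time_s: 2.85
tool_pos: [0.5035, 0.079, 0.2132]
orientation: [3.141, 0.0, 3.141]
ft_force: [-1.5, 0.5, 1.1]
finger_gap: -0.001
grasp_force: 0.9
```

```bash
cat >> h.py <<'E'
def look(tag):
    s=get_state();print(s["time_s"],s["tool_pos"],s["ft_force"]);k=.64
    b=camera("side");c=calibration("side")
    cv2.imwrite(f"pics/{tag}.png",cv2.resize(b[150:230,180:290,::-1],(770,560),interpolation=cv2.INTER_CUBIC))
E
python3 -c "
from h import *
look('s2')"
```

```text
2.85 [0.50353098 0.07900892 0.21319525] [-1.47052588  0.52168991  1.12393728]
```

View pics/s2.png

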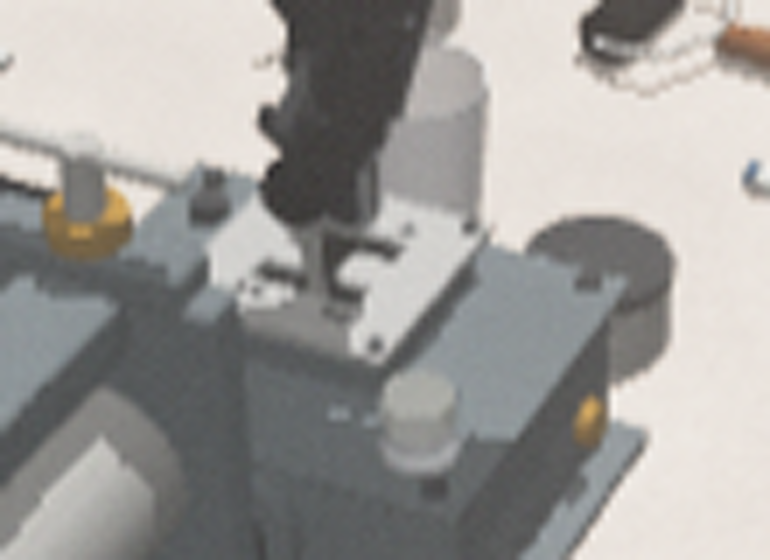

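The rod is close to the cross-slot (rod at about (317,270)), knob at (290,195) against the fingers, and the force was small. I'll push 6 mm more, then back off and measure the knob.

Emit:
carry_out(
  deltas=[
    [[-3,0,0],[0,0,0],-1],
    [[-6,0,0],[0,0,0],-1],
    [[-6,0,0],[0,0,0],-1],
    [[10,0,0],[0,0,0],-1],
    [[30,0,0],[0,0,0],-1],
    [[45,0,0],[0,0,0],-1],
    [[45,0,0],[0,0,0],-1],
  ],
)

```text
time_s: 3.6
tool_pos: [0.457, 0.079, 0.2136]
orientation: [-3.141, -0.0, -3.141]
ft_force: [-0.2, 0.6, 0.8]
finger_gap: 0.001
grasp_force: 0.0
```

```bash
cat >> h.py <<'E'
def proj(c,p):
    f=192/np.tan(np.radians(c["vertical_fov"]/2));E=np.linalg.inv(np.array(c["extrinsics"]));q=E[:3,:3]@p+E[:3,3]
    return np.array([c["cx"]+f*q[0]/q[2],c["cy"]+f*q[1]/q[2]]),f*.018/q[2]
E
python3 -c "
from h import *
look('s3')
c=calibration('side')
for x in (-.02,-.01,0,.01):
    uv,r=proj(c,np.array([.539+x,.0798,.209]));print(x,((uv-[180,150])*7).round(),r*7)"
```

```text
3.6 [0.4570482  0.07896966 0.21355668] [-0.20747601  0.60922265  0.75111806]
-0.02 [316. 195.] 38.90317969417892
-0.01 [297. 190.] 38.806292732466154
0 [278. 185.] 38.70988715882037
0.01 [259. 180.] 38.61395939442869
```

View pics/s3.png

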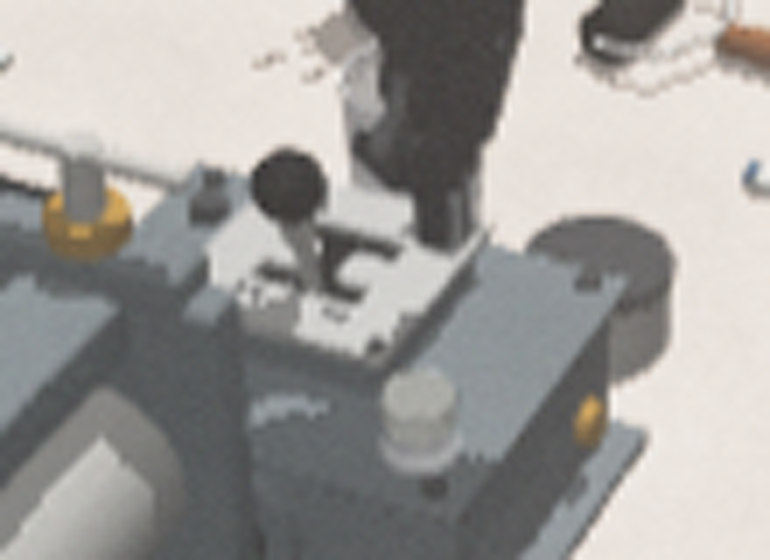

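```bash
python3 -c "
from h import *
print(onz(calibration('side'),180+289/7,150+185/7,.209), onz(calibration('side'),180+289/7,150+185/7,.206))"
```

```text
[0.53423187 0.07780438 0.209     ] [0.53639655 0.07408229 0.206     ]
```

Knob at (289,185) ⇒ x ≈ 0.5345, throw ≈ −0.03. I'll nudge it 3–4 mm more, then go round to its press side.

Emit:
carry_out(
  deltas=[
    [[-25,0,0],[0,0,0],-1],
    [[-45,0,0],[0,0,0],-1],
    [[-52,0,0],[0,0,0],-1],
    [[-57,0,0],[0,0,0],-1],
    [[-57,0,0],[0,0,0],-1],
    [[-40,0,0],[0,0,0],-1],
    [[-10,0,0],[0,0,0],-1],
    [[0,0,0],[0,0,0],-1],
  ],
)

```text
time_s: 4.45
tool_pos: [0.4556, 0.079, 0.2135]
orientation: [-3.141, -0.001, -3.141]
ft_force: [0.4, -0.4, 0.0]
finger_gap: 0.0
grasp_force: 0.0
```

Emit:
carry_out(
  deltas=[
    [[-5,20,0],[0,0,0],-1],
    [[-10,45,0],[0,0,0],-1],
    [[-25,48,0],[0,0,0],-1],
    [[-45,48,0],[0,0,0],-1],
    [[-65,48,0],[0,0,0],-1],
    [[-82,48,0],[0,0,0],-1],
    [[-82,48,0],[0,0,0],-1],
  ],
)

```text
time_s: 5.15
tool_pos: [0.541, 0.1268, 0.213]
orientation: [3.141, 0.001, 3.141]
ft_force: [-1.2, -0.0, 0.2]
finger_gap: -0.001
grasp_force: 0.0
```

```bash
python3 -c "
from h import *
look('s4')
s=get_state();im=camera('scene');cv2.imwrite('pics/c4.png',cv2.resize(im[120:240,210:370,::-1],(800,600),interpolation=cv2.INTER_CUBIC))"
```

```text
5.15 [0.54099491 0.12682911 0.21301534] [-1.15377704 -0.04631968  0.15893297]
```

View pics/c4.png

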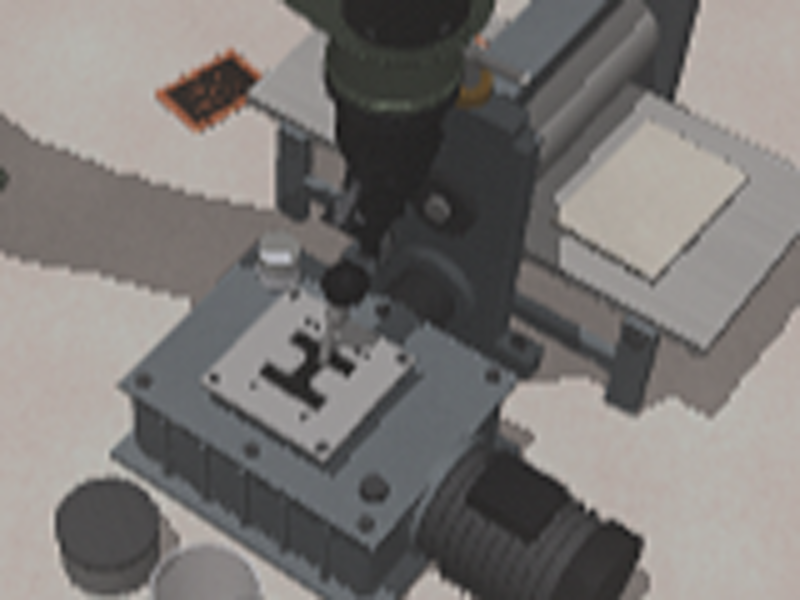

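The knob is at (346,285) with the rod in line with the cross-slot and the fingers on the press side. I'll push gently across, watching the force.

Emit:
carry_out(
  deltas=[
    [[0,-10,0],[0,0,0],-1],
    [[0,-18,0],[0,0,0],-1],
    [[0,-22,0],[0,0,0],-1],
    [[0,-26,0],[0,0,0],-1],
    [[0,-30,0],[0,0,0],-1],
    [[0,-34,0],[0,0,0],-1],
    [[0,-34,0],[0,0,0],-1],
  ],
)

```text
time_s: 5.95
tool_pos: [0.54, 0.0923, 0.2132]
orientation: [-3.141, -0.0, 3.141]
ft_force: [-0.4, 0.7, 0.9]
finger_gap: 0.0
grasp_force: 0.4
```

```bash
python3 -c "
from h import *
print(onz(calibration('scene'),210+346/5,120+285/5,.209))
look('s5')
s=get_state();im=camera('scene');cv2.imwrite('pics/c5.png',cv2.resize(im[120:240,210:370,::-1],(800,600),interpolation=cv2.INTER_CUBIC))"
```

```text
[0.54721009 0.07899515 0.209     ]
5.95 [0.53995034 0.09227181 0.21319188] [-0.44359671  0.71955608  0.87560511]
```

Emit:
carry_out(
  deltas=[
    [[0,-5,0],[0,0,0],-1],
    [[0,-10,0],[0,0,0],-1],
    [[0,-15,0],[0,0,0],-1],
    [[0,-20,0],[0,0,0],-1],
    [[0,-20,0],[0,0,0],-1],
  ],
)

```text
time_s: 6.55
tool_pos: [0.54, 0.0719, 0.2132]
orientation: [-3.141, -0.0, 3.14]
ft_force: [0.7, 0.6, -0.6]
finger_gap: -0.001
grasp_force: 0.0
```

```bash
python3 -c "
from h import *
a=camera('scene')[150:210,240:320,::-1];b=camera('side')[150:210,180:260,::-1]
cv2.imwrite('pics/c6.png',cv2.resize(np.hstack([a,b]),(800,300),interpolation=cv2.INTER_CUBIC))"
```

```text
(no output)
```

View pics/c6.png

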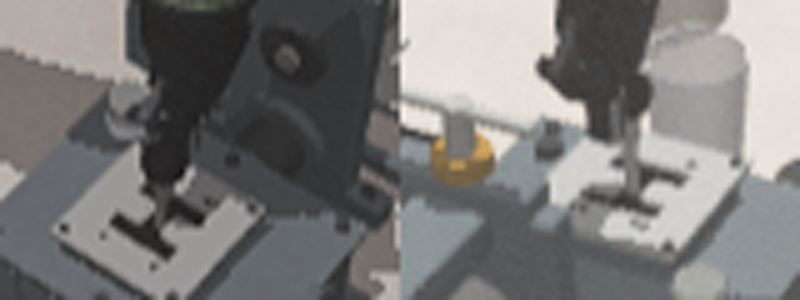

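```bash
python3 -c "
from h import *
c=calibration('side')
for z in (.209,.213,.215): print(onz(c,226.4,169,z))
for y in (.0719,): print(proj(c,np.array([.54,y,.199])), proj(c,np.array([.54,y,.2132])))
print(proj(c,np.array([.539,.045,.215])),proj(c,np.array([.539,.038,.215])))
print(proj(calibration('scene'),np.array([.539,.045,.215])),proj(calibration('scene'),np.array([.54,.0719,.199])))
"
```

```text
[0.53931768 0.03251965 0.209     ]
[0.53640535 0.03771484 0.213     ]
[0.53494918 0.04031243 0.215     ]
(array([220.73178562, 177.56543335]), np.float64(5.481401370648669)) (array([220.5299642 , 174.00648596]), np.float64(5.51533206169512))
(array([224.65313975, 169.43167981]), np.float64(5.442511373293725)) (array([225.64444662, 168.35987336]), np.float64(5.422443320710175))
(array([272.15570203, 180.62821482]), np.float64(4.82483803048885)) (array([276.45120924, 178.90215382]), np.float64(4.742645978597138))
```

The lever is upright in the cross-slot (knob at about (0.536, 0.039)) and moving freely. I'll continue to the slow column.

Emit:
carry_out(
  deltas=[
    [[0,-6,0],[0,0,0],-1],
    [[0,-12,0],[0,0,0],-1],
    [[0,-18,0],[0,0,0],-1],
    [[0,-24,0],[0,0,0],-1],
    [[0,-30,0],[0,0,0],-1],
    [[0,-36,0],[0,0,0],-1],
    [[0,-40,0],[0,0,0],-1],
    [[0,-40,0],[0,0,0],-1],
  ],
)

```text
time_s: 7.45
tool_pos: [0.54, 0.0322, 0.2132]
orientation: [-3.141, -0.0, 3.141]
ft_force: [0.5, 1.0, 0.3]
finger_gap: -0.003
grasp_force: 0.0
```

Emit:
carry_out(
  deltas=[
    [[0,15,0],[0,0,0],-1],
    [[10,25,0],[0,0,0],-1],
    [[40,25,0],[0,0,0],-1],
    [[65,25,0],[0,0,0],-1],
    [[75,10,0],[0,0,0],-1],
    [[75,-20,0],[0,0,0],-1],
    [[75,-34,0],[0,0,0],-1],
    [[75,-34,0],[0,0,0],-1],
  ],
)

```text
time_s: 8.25
tool_pos: [0.465, -0.0018, 0.2133]
orientation: [-3.141, -0.0, 3.14]
ft_force: [0.3, 0.8, -0.4]
finger_gap: 0.003
grasp_force: 0.0
```

```bash
python3 -c "
from h import *
print(get_state()['tool_pos'])
a=camera('scene')[150:210,240:320,::-1];b=camera('side')[150:210,180:260,::-1]
cv2.imwrite('pics/c7.png',cv2.resize(np.hstack([a,b]),(800,300),interpolation=cv2.INTER_CUBIC))
c=calibration('side');d=calibration('scene')
for x,y in((.537,-.003),(.537,.007)):print((proj(d,np.array([x,y,.209]))[0]-[240,150])*5,(proj(c,np.array([x,y,.209]))[0]-[180-80,150])*5)
"
```

```text
[ 0.46502673 -0.00184401  0.21334418]
[119.82836629 197.65731572] [659.42983208  69.27640348]
[127.96316269 189.03936109] [652.66414599  76.64952787]
```

View pics/c7.png

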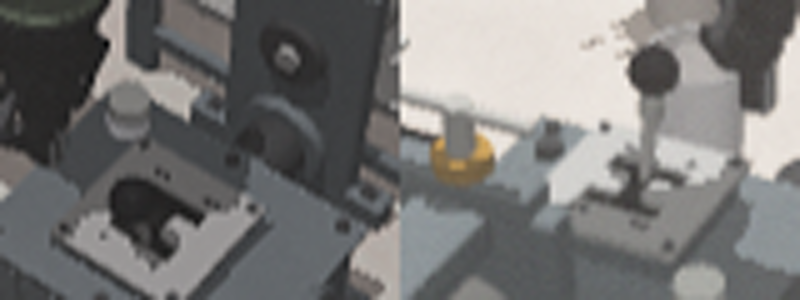

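Knob at scene (132,200) and side (654,71) ⇒ about (0.54, 0.0): slow column, neutral. I'll lower 8 mm and push it to the far end.

Emit:
carry_out(
  deltas=[
    [[-15,0,8],[0,0,0],-1],
    [[-30,0,8],[0,0,0],-1],
    [[-40,0,8],[0,0,0],-1],
    [[-48,0,8],[0,0,0],-1],
    [[-56,0,8],[0,0,0],-1],
    [[-64,0,8],[0,0,0],-1],
    [[-72,0,8],[0,0,0],-1],
    [[-80,0,8],[0,0,0],-1],
  ],
)

```text
time_s: 9.15
tool_pos: [0.5453, -0.0008, 0.2051]
orientation: [3.142, -0.001, -3.141]
ft_force: [-3.4, 0.4, -1.8]
finger_gap: -0.005
grasp_force: 1.5
```

Emit:
carry_out(
  deltas=[
    [[-4,0,0],[0,0,0],-1],
    [[-8,0,0],[0,0,0],-1],
    [[-12,0,0],[0,0,0],-1],
    [[-12,0,0],[0,0,0],-1],
  ],
)

```text
time_s: 9.55
tool_pos: [0.5573, -0.0011, 0.2052]
orientation: [-3.141, 0.0, 3.141]
ft_force: [-2.1, -0.2, -1.1]
finger_gap: -0.003
grasp_force: 1.0
```

Creep in small steps towards the stop.

Emit:
carry_out(
  deltas=[
    [[-1,0,0],[0,0,0],-1],
    [[-2,0,0],[0,0,0],-1],
    [[-2,0,0],[0,0,0],-1],
  ],
)

```text
time_s: 9.85
tool_pos: [0.559, -0.0011, 0.2053]
orientation: [-3.142, -0.0, 3.142]
ft_force: [-1.8, -1.0, -1.7]
finger_gap: -0.004
grasp_force: 1.4
```

Emit:
carry_out(
  deltas=[
    [[-1,0,0],[0,0,0],-1],
    [[-1,0,0],[0,0,0],-1],
  ],
)

```text
time_s: 10.05
tool_pos: [0.56, -0.001, 0.2053]
orientation: [3.142, -0.0, 3.142]
ft_force: [-2.5, -0.1, -2.2]
finger_gap: 0.004
grasp_force: 1.4
```

Emit:
carry_out(
  deltas=[
    [[-1,0,0],[0,0,0],-1],
    [[-1,0,0],[0,0,0],-1],
  ],
)

```text
time_s: 10.25
tool_pos: [0.5609, -0.001, 0.2052]
orientation: [-3.142, -0.0, 3.142]
ft_force: [-3.2, -0.4, -1.7]
finger_gap: 0.002
grasp_force: 1.9
```

Emit:
carry_out(
  deltas=[
    [[-1,0,0],[0,0,0],-1],
    [[-1,0,0],[0,0,0],-1],
  ],
)

```text
time_s: 10.45
tool_pos: [0.5617, -0.001, 0.2051]
orientation: [-3.142, -0.001, -3.142]
ft_force: [-5.7, -0.1, -2.7]
finger_gap: 0.005
grasp_force: 2.9
```

Emit:
carry_out(
  deltas=[
    [[-1,0,0],[0,0,0],-1],
    [[-1,0,0],[0,0,0],-1],
  ],
)

```text
time_s: 10.65
tool_pos: [0.5624, -0.001, 0.2049]
orientation: [-3.141, -0.002, -3.141]
ft_force: [-7.2, -0.1, -3.2]
finger_gap: -0.001
grasp_force: 3.8
```

The force is rising and the tool lags, so the lever is at its stop. I'll retreat, rise and check.

Emit:
carry_out(
  deltas=[
    [[-1,0,0],[0,0,0],-1],
    [[-1,0,0],[0,0,0],-1],
    [[15,0,0],[0,0,0],-1],
    [[45,0,0],[0,0,0],-1],
    [[75,0,0],[0,0,0],-1],
    [[90,0,-20],[0,0,0],-1],
    [[100,0,-60],[0,0,0],-1],
    [[100,0,-90],[0,0,0],-1],
  ],
)

```text
time_s: 11.45
tool_pos: [0.4627, -0.0007, 0.2976]
orientation: [3.141, 0.002, -3.141]
ft_force: [0.7, -0.2, -0.6]
finger_gap: -0.002
grasp_force: 0.0
```

```bash
python3 -c "
from h import *
s=get_state();print(s['time_s'],s['tool_pos'],s['ft_force'])
a=camera('scene')[150:210,240:320,::-1];b=camera('side')[150:210,180:260,::-1]
np.save('pics/end_scene.npy',camera('scene'));np.save('pics/end_side.npy',camera('side'))
cv2.imwrite('pics/c8.png',cv2.resize(np.hstack([a,b]),(800,300),interpolation=cv2.INTER_CUBIC))
c=calibration('side');d=calibration('scene')
for th in(.25,.3,.344):
    x=.539+.145*np.sin(th);z=.07+.145*np.cos(th)*.958;print(th,(proj(d,np.array([x,-.001,z]))[0]-[240,150])*5,(proj(c,np.array([x,-.001,z]))[0]-[180-80,150])*5)
"
```

```text
11.45 [ 0.46266892 -0.00065775  0.29759119] [ 0.66500024 -0.19254453 -0.55001322]
0.25 [162.72155572 224.71029413] [609.16732783  63.37811053]
0.3 [170.3445709  230.91420887] [600.34490263  63.3485614 ]
0.344 [176.95226954 236.53965633] [592.74840577  63.68615144]
```

View pics/c8.png

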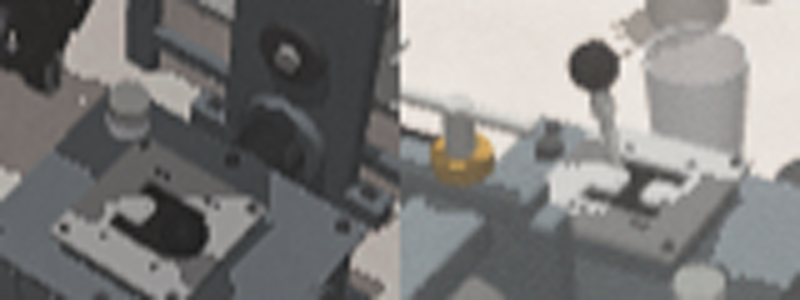

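Knob at side (594,64) and scene (~182,232) matches hard home (593,64 / 177,237), and the bystanders look unmoved. The arm is clear.

```bash
python3 -c "
from cell import *
print(hand_in())"
```

```text
the job is handed in; nothing more can be done
None
```

The gear lever is home in the far slot of the slow column, because the plate lies on the near side of the roller. I nudged it there with closed fingers at no more than about 8 N measured between moves. The last pictures match the hard-home position, the arm ended clear, and the job is handed in; no verdict came back.

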